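# Reload four sample tubes into the analyser rack in reverse order

### The arm

A 6-joint arm with a two-finger parallel gripper is mounted at the origin on a cart in front of the work surface, level with it; the furniture and walls round the work are solid. World frame = base frame: x ahead of the robot, y to its left, z up, the work surface at z = 0. Lengths are in m, angles in degrees, forces in N, time in s.
With the tool pointing down it reaches from about 0.3 to 0.75 m from the base axis. Payload 8.5 kg.
Tool frame: the origin (TCP) lies at the very end of the fingers, on their centre line; the grasp point (between the pads) lies 19 mm behind it (env.grip_depth is the z of the grasp point in the tool frame, in m); z points along the fingers, y is the direction in which the jaws open and shut (so a half turn about z gives the same grasp; the last joint's range is limited). The gripper opens to 85 mm and grips with 20 to 120 N. Pads are 22 mm wide; open, the fingers measure 114 mm over their backs; the gripper's body (76 mm by 85 mm) begins 54 mm behind the grasp point. The pads swing forward as they close: fully open they stand 13 mm farther back than shut.
Start: joints at [63.409, 21.807, 74.336, -0, 83.858, -12.336], TCP at [0.135, 0.533, 0.231] pointing down, gripper open.
Joint ranges: [-178.18, 178.18], [-50.72, 133.34], [12.68, 142.11], [-81.47, 261.47], [9.98, 163.14], [-165.26, 165.26]. Speed limits (degrees/s): [136.94, 136.94, 180, 180, 180, 180].

### API

Orientations are given as a 3x3 rotation matrix whose columns are the frame's x, y, z axes.
In Python, from rig import env gives the robot as it stands.
- The arm moves only by the tool apply_moves, never from a script. Its argument "plan" is a list of rows, each an object of numbers: "tx", "ty", "tz": the shift along the world's x, y, z in mm; "rx", "ry", "rz": the turn, a rotation vector about the world's x, y, z in rad; "jaw": the opening, from -1 (shut) to 1 (fully open). A call has 1 to 12 rows; each row is the pose to reach, as a shift and turn from the pose measured when the call began; what a row does not reach only later rows make up. A row lasts 1/10 s, in which the tool goes at most 50 mm and 8.59 degrees, less where a joint would pass 70% of its speed; a pose out of reach is approached as far as the arm can. A call with a gripper value outside its range is refused whole. The fingers move at their own pace and stop on an object; "grip_force" is the grip in N (left out, the last holds). Time passes only in rows, so rows that repeat a pose let the fingers close. It gives the time, the measured TCP pose, the force and the opening at its end, in the units of the state.
- env.observe(): the state, without advancing time (a new reading comes with each control period).
- env.get_image(name): name is "side" or "top" or "wrist"; returns a dict with "image" (420x560x3 uint8, red, green, blue), "intrinsics" (3x3 intrinsics, pixels), "world_from_camera" (4x4, takes a point from camera to world coordinates). Camera axes: x right, y up, looking along -z (the intrinsics and any distortion apply to the point x, -y, -z); pixel columns grow to the right and rows downward; lengths in m; the calibration is good to about 2 mm. A picture is of the moment at which its call begins. There is no depth.
- env.close_job(): hands the job in, once; it reports no verdict.
The state is a dict: "time_s": time; "q": joint angles; "qvel": joint speeds; "joint_efforts": joint torques, N m; "position": TCP position; "tool_rot": TCP orientation; "ft_force": force on the tool from outside, world axes, zero at the start; "wrist_torque": the same for the moment, N m; "grip_width": finger opening in m.
Only numpy, scipy, OpenCV 4.12 (cv2) and the standard library are available. Lean on these libraries where they do the work, as an engineer would, in place of code of your own. Each camera call takes 0.05 s, during which the arm holds its last target.

### The job

Move the four capped tubes from the grey holding rack with the coloured inserts into the green rack, in reverse order: the tube that stands nearest the holding rack's black end block goes into the green rack's hole farthest from its black end block, the next tube into the next hole, and so on, so that the last tube stands next to the green rack's black end block. Keep the tubes upright on the way; leave each one fully down in its hole and released.

Things in the scene. Friction and masses are not known exactly. Their poses are not given: they have to be found in the camera images.
- red_tube: Loose capped sample tube with a red cap, 79 mm tall over all, about 18 g; glass 14.6 mm in diameter, cap 17.6 mm in diameter over the top 19 mm (60 to 79 mm above the foot). Origin at the centre of its foot, z along the tube to the cap. Standing in its place it may lean a few degrees. Grip it by the cap: the racks' tops are 33 mm above the foot, so 46 mm of the tube stands clear.
- blue_tube: Loose capped sample tube with a blue cap, 79 mm tall over all, about 18 g; glass 14.6 mm in diameter, cap 17.6 mm in diameter over the top 19 mm (60 to 79 mm above the foot). Origin at the centre of its foot, z along the tube to the cap. Standing in its place it may lean a few degrees. Grip it by the cap: the racks' tops are 33 mm above the foot, so 46 mm of the tube stands clear.
- yellow_tube: Loose capped sample tube with a yellow cap, 79 mm tall over all, about 18 g; glass 14.6 mm in diameter, cap 17.6 mm in diameter over the top 19 mm (60 to 79 mm above the foot). Origin at the centre of its foot, z along the tube to the cap. Standing in its place it may lean a few degrees. Grip it by the cap: the racks' tops are 33 mm above the foot, so 46 mm of the tube stands clear.
- white_tube: Loose capped sample tube with a white cap, 79 mm tall over all, about 18 g; glass 14.6 mm in diameter, cap 17.6 mm in diameter over the top 19 mm (60 to 79 mm above the foot). Origin at the centre of its foot, z along the tube to the cap. Standing in its place it may lean a few degrees. Grip it by the cap: the racks' tops are 33 mm above the foot, so 46 mm of the tube stands clear.
- red_insert: Red plastic insert block, 43 x 43 x 41 mm, fixed in the holding rack; the red-capped tube stands in it at the start, so it shows where that tube came from. Origin at the centre of its underside (8 mm above the worktop). Its top is 49 mm above the worktop; 16.6 mm round hole with sloping mouth 33 mm wide, 12 mm deep, floor 8 mm above its origin; z up.
- blue_insert: Blue plastic insert block, 43 x 43 x 41 mm, fixed in the holding rack; the blue-capped tube stands in it at the start, so it shows where that tube came from. Origin at the centre of its underside (8 mm above the worktop). Its top is 49 mm above the worktop; 16.6 mm round hole with sloping mouth 33 mm wide, 12 mm deep, floor 8 mm above its origin; z up.
- yellow_insert: Yellow plastic insert block, 43 x 43 x 41 mm, fixed in the holding rack; the yellow-capped tube stands in it at the start, so it shows where that tube came from. Origin at the centre of its underside (8 mm above the worktop). Its top is 49 mm above the worktop; 16.6 mm round hole with sloping mouth 33 mm wide, 12 mm deep, floor 8 mm above its origin; z up.
- white_insert: White plastic insert block, 43 x 43 x 41 mm, fixed in the holding rack; the white-capped tube stands in it at the start, so it shows where that tube came from. Origin at the centre of its underside (8 mm above the worktop). Its top is 49 mm above the worktop; 16.6 mm round hole with sloping mouth 33 mm wide, 12 mm deep, floor 8 mm above its origin; z up.
- holding_rack: Grey holding rack, 205 x 51 mm, carrying the four coloured inserts in a row 45 mm apart, in any order. Black end block at its +y end. Origin on the worktop under the middle of the row; places at y = +67.5, +22.5, -22.5, -67.5 mm, x = 0; z up. Fixed, turned any way.
- green_rack: Green rack, 205 x 51 mm, top 49 mm up, empty at the start; four holes, each a 16.6 mm round hole with sloping mouth 33 mm wide, 12 mm deep, floor 16 mm above the worktop (a seated tube's foot is there, its cap top 95 mm up). Black end block at its +y end. Origin on the worktop under the middle of the row; places at y = +67.5, +22.5, -22.5, -67.5 mm, x = 0; z up. Fixed, turned any way.
Things that resemble listed ones, but are neither listed nor needed, are in the scene too. What is shaped like the blue_tube but orange or turquoise is not meant. Several things have the shape of the holding_rack; the one meant has the colours described above.

How it is judged (in metres and radians):
At the end, for the whole second after the job is handed in: Each tube is in the green rack's hole that mirrors its start (its insert at y in the holding rack: the tube at -y in the green rack), foot within 8 mm of the hole's centre along and across the row, under 21 mm above the rack's underside, leaning under 0.2 rad, at rest (under 0.02 m/s) (((y of red_insert in the frame of holding_rack between 0.0555 and 0.0795 m and y of red_tube in the frame of green_rack between -0.0755 and -0.0595 m) or (y of red_insert in the frame of holding_rack between 0.0105 and 0.0345 m and y of red_tube in the frame of green_rack between -0.0305 and -0.0145 m) or (y of red_insert in the frame of holding_rack between -0.0345 and -0.0105 m and y of red_tube in the frame of green_rack between 0.0145 and 0.0305 m) or (y of red_insert in the frame of holding_rack between -0.0795 and -0.0555 m and y of red_tube in the frame of green_rack between 0.0595 and 0.0755 m)) and x of red_tube in the frame of green_rack between -0.008 and 0.008 m and z of each of red_tube, blue_tube, yellow_tube, white_tube in the frame of green_rack below 0.021 m and angle between each of red_tube, blue_tube, yellow_tube, white_tube's own z axis and vertical below 0.2 rad and linear speed of each of red_tube, blue_tube, yellow_tube, white_tube below 0.02 m/s and ((y of blue_insert in the frame of holding_rack between 0.0555 and 0.0795 m and y of blue_tube in the frame of green_rack between -0.0755 and -0.0595 m) or (y of blue_insert in the frame of holding_rack between 0.0105 and 0.0345 m and y of blue_tube in the frame of green_rack between -0.0305 and -0.0145 m) or (y of blue_insert in the frame of holding_rack between -0.0345 and -0.0105 m and y of blue_tube in the frame of green_rack between 0.0145 and 0.0305 m) or (y of blue_insert in the frame of holding_rack between -0.0795 and -0.0555 m and y of blue_tube in the frame of green_rack between 0.0595 and 0.0755 m)) and x of blue_tube in the frame of green_rack between -0.008 and 0.008 m and ((y of yellow_insert in the frame of holding_rack between 0.0555 and 0.0795 m and y of yellow_tube in the frame of green_rack between -0.0755 and -0.0595 m) or (y of yellow_insert in the frame of holding_rack between 0.0105 and 0.0345 m and y of yellow_tube in the frame of green_rack between -0.0305 and -0.0145 m) or (y of yellow_insert in the frame of holding_rack between -0.0345 and -0.0105 m and y of yellow_tube in the frame of green_rack between 0.0145 and 0.0305 m) or (y of yellow_insert in the frame of holding_rack between -0.0795 and -0.0555 m and y of yellow_tube in the frame of green_rack between 0.0595 and 0.0755 m)) and x of yellow_tube in the frame of green_rack between -0.008 and 0.008 m and ((y of white_insert in the frame of holding_rack between 0.0555 and 0.0795 m and y of white_tube in the frame of green_rack between -0.0755 and -0.0595 m) or (y of white_insert in the frame of holding_rack between 0.0105 and 0.0345 m and y of white_tube in the frame of green_rack between -0.0305 and -0.0145 m) or (y of white_insert in the frame of holding_rack between -0.0345 and -0.0105 m and y of white_tube in the frame of green_rack between 0.0145 and 0.0305 m) or (y of white_insert in the frame of holding_rack between -0.0795 and -0.0555 m and y of white_tube in the frame of green_rack between 0.0595 and 0.0755 m)) and x of white_tube in the frame of green_rack between -0.008 and 0.008 m); the robot touches nothing.
It fails at once if the red-capped tube is tipped more than 0.8 rad from upright (angle between red_tube's own z axis and vertical above 0.8 rad).
It fails at once if the blue-capped tube is tipped more than 0.8 rad from upright (angle between blue_tube's own z axis and vertical above 0.8 rad).
It fails at once if the yellow-capped tube is tipped more than 0.8 rad from upright (angle between yellow_tube's own z axis and vertical above 0.8 rad).
It fails at once if the white-capped tube is tipped more than 0.8 rad from upright (angle between white_tube's own z axis and vertical above 0.8 rad).
It also fails if it takes over 104 s, if anything falls off the work surface, if the arm or the gripper's body presses on something with over 40 N, if the wrist force passes 120 N, or if a joint passes its speed limit or range.

## Working session

There is one attempt and no reset: what is moved stays moved. The work goes in short steps, Python scripts to look and compute and a tool call to move; the robot and the scene stay as the last step left them, time stands still between calls to the robot, and variables do not carry over. Pictures are saved under pics/ and viewed, and the job is handed in when it is done.

Besides the shell and the picture viewer there is one more tool, called after "Request:" in YAML: its name, and indented under it one key for each argument. apply_moves: Moves the arm, as the interface text tells. Its arguments: {"type":"object","properties":{"plan":{"type":"array","items":{"type":"object","properties":{"tx":{"type":"number"},"ty":{"type":"number"},"tz":{"type":"number"},"rx":{"type":"number"},"ry":{"type":"number"},"rz":{"type":"number"},"jaw":{"type":"number"}}}},"grip_force":{"type":"number"}},"required":["plan"]}

```bash
ls; mkdir -p pics; python3 - <<'E'
from rig import env
import cv2
s=env.observe(); print({k:s[k] for k in('time_s','position','tool_rot','grip_width','ft_force')}, env.grip_depth)
for n in('side','top','wrist'):
    d=env.get_image(n); cv2.imwrite(f'pics/{n}0.png',d['image'][:,:,::-1]); print(n,d['intrinsics'],d['world_from_camera'].round(4))
E
```

```text
pics
{'time_s': 0.0, 'position': array([0.13528987, 0.53279569, 0.23070736]), 'tool_rot': array([[-9.69216870e-01,  2.46207802e-01, -6.13349175e-04],
       [ 2.46208416e-01,  9.69216020e-01, -1.31222486e-03],
       [ 2.71387848e-04, -1.42284220e-03, -9.99998951e-01]]), 'grip_width': 0.08569230879847715, 'ft_force': array([-0.25492133,  0.27900071,  0.76751381])} -0.0187
side [[442.07844166   0.         289.36696259]
 [  0.         442.07844166 208.41862846]
 [  0.           0.           1.        ]] [[-0.9497  0.1708 -0.2625  0.2539]
 [-0.3129 -0.4795  0.8199  0.5776]
 [ 0.0142  0.8608  0.5088  0.5699]
 [ 0.      0.      0.      1.    ]]
top [[425.53238471   0.         284.68079502]
 [  0.         425.53238471 208.10167403]
 [  0.           0.           1.        ]] [[ 0.0072  0.9963 -0.0854  0.4665]
 [-1.      0.0067 -0.0062 -0.2612]
 [-0.0056  0.0854  0.9963  0.933 ]
 [ 0.      0.      0.      1.    ]]
wrist [[352.83967519   0.         280.67662628]
 [  0.         352.83967519 209.63641776]
 [  0.           0.           1.        ]] [[ 0.2458 -0.9359 -0.2522  0.0711]
 [ 0.9693  0.2368  0.066   0.5491]
 [-0.0021 -0.2607  0.9654  0.3744]
 [ 0.      0.      0.      1.    ]]
```

View pics/top0.png

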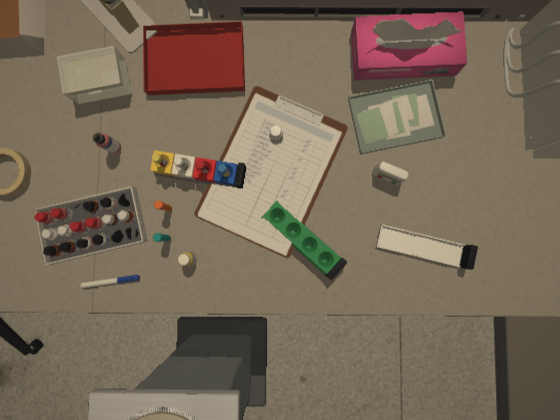

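View pics/side0.png

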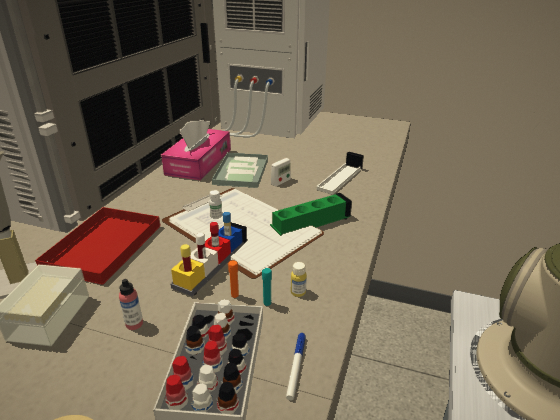

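View pics/wrist0.png

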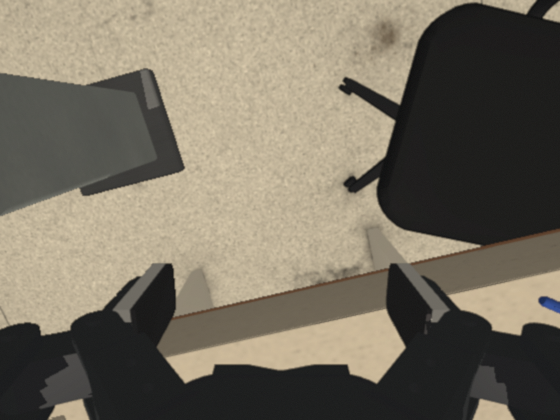

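```bash
cat > h.py <<'E'
import numpy as np, cv2
from rig import env
def ray(d,u,v):
    K=d['intrinsics'];T=d['world_from_camera']
    r=np.array([(u-K[0,2])/K[0,0],-(v-K[1,2])/K[1,1],-1.])
    return T[:3,3],T[:3,:3]@r
def plane(d,u,v,z):
    o,r=ray(d,u,v); return o+r*(z-o[2])/r[2]
def proj(d,p):
    T=d['world_from_camera'];K=d['intrinsics']
    c=T[:3,:3].T@(np.asarray(p)-T[:3,3]); return K[0,0]*c[0]/-c[2]+K[0,2],-K[1,1]*c[1]/-c[2]+K[1,2]
E
python3 - <<'E'
import cv2,numpy as np
a=cv2.imread('pics/top0.png'); b=cv2.imread('pics/side0.png')
c1=cv2.resize(a[140:290,140:360],None,fx=3.5,fy=3.5,interpolation=cv2.INTER_CUBIC); cv2.imwrite('pics/top0c.png',c1)
c2=cv2.resize(b[180:310,160:360],None,fx=4,fy=4,interpolation=cv2.INTER_CUBIC); cv2.imwrite('pics/side0c.png',c2)
E
```

```text
(no output)
```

View pics/top0c.png

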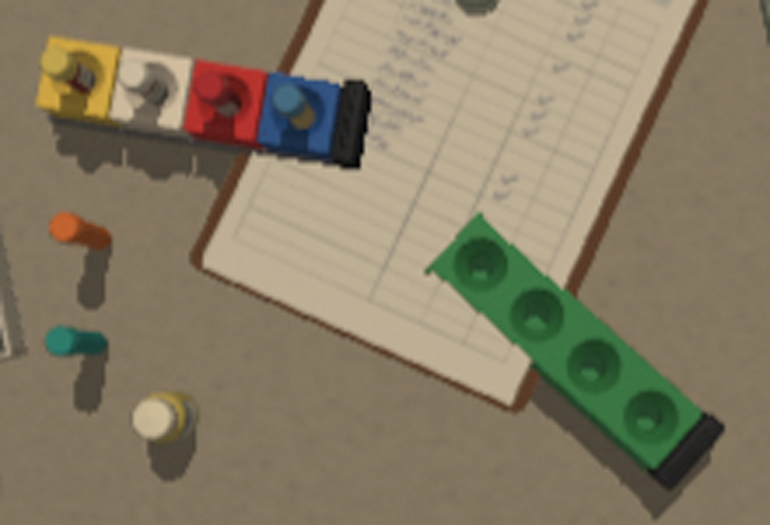

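View pics/side0c.png

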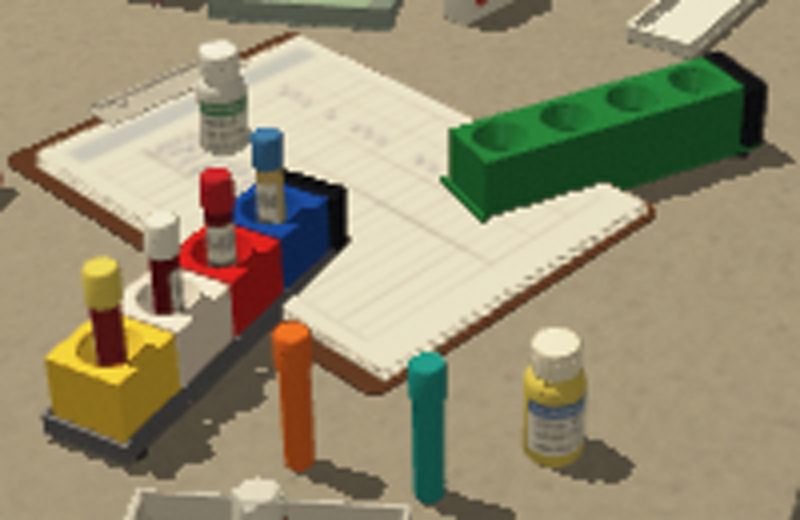

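```bash
python3 - <<'E'
from h import *
d=env.get_image('top');s=env.get_image('side')
im=d['image'];hsv=cv2.cvtColor(im,cv2.COLOR_RGB2HSV)
m=((hsv[...,0]>55)&(hsv[...,0]<80)&(hsv[...,1]>110)).astype(np.uint8); m[:195]=0;m[285:]=0;m[:,:255]=0;m[:,350:]=0
# holes: dark in green
v=hsv[...,2]; 
h=((m>0)&(v<85)).astype(np.uint8)
n,l,st,c=cv2.connectedComponentsWithStats(h)
print('v pct',np.percentile(v[m>0],[5,20,40,60,80]))
for i in range(1,n):
    if st[i,4]>20: print('hole',st[i],c[i].round(1),plane(d,*(st[i,:2]+(st[i,2:4]-1)/2),.049).round(4))
G=[(277.1,215.1),(293.4,229.1),(309.4,243.7),(325.7,258.9)]
P=np.array([plane(d,*g,.049) for g in G]);print('green eye\n',P.round(4),np.linalg.norm(np.diff(P,axis=0),axis=1).round(4))
C=dict(y=(156.6,157.7),w=(179.1,161.7),r=(200.9,165.1),b=(222.9,168.6))
for k,g in C.items(): print(k,plane(d,*g,.095).round(4), np.round(proj(s,plane(d,*g,.095)),1))
print([np.round(proj(s,p),1) for p in P])
E
```

```text
v pct [ 67.  77.  99. 116. 118.]
hole [271 208  14  11 104] [277.4 212.8] [ 0.5319 -0.2408  0.049 ]
hole [287 223  14  10  98] [293.7 227.1] [ 0.5019 -0.2743  0.049 ]
hole [303 237  14  11 100] [309.8 241.6] [ 0.4721 -0.3076  0.049 ]
hole [292 244  34  30  48] [308.8 258.8] [ 0.4382 -0.3056  0.049 ]
hole [319 252  14  10  96] [326. 256.] [ 0.4425 -0.3407  0.049 ]
green eye
 [[ 0.5275 -0.24    0.049 ]
 [ 0.4986 -0.2741  0.049 ]
 [ 0.4686 -0.3074  0.049 ]
 [ 0.4376 -0.3411  0.049 ]] [0.0447 0.0448 0.0458]
y [0.6377 0.0009 0.095 ] [185.9 244.5]
w [ 0.6299 -0.0444  0.095 ] [201.4 232.5]
r [ 0.6233 -0.0881  0.095 ] [214.8 221.6]
b [ 0.6165 -0.1322  0.095 ] [227.3 211.5]
[array([284.4, 212.6]), array([300.9, 207.6]), array([317.1, 203. ]), array([333.1, 198.6])]
```

Request:
apply_moves:
  plan:
    - {"tx": 250, "ty": -300, "tz": 20, "rz": -0.75, "jaw": 1}
    - {"tx": 250, "ty": -300, "tz": 20, "rz": -0.75}
    - {"tx": 250, "ty": -300, "tz": 20, "rz": -0.75}
    - {"tx": 250, "ty": -300, "tz": 20, "rz": -0.75}
    - {"tx": 250, "ty": -300, "tz": 20, "rz": -0.75}
    - {"tx": 250, "ty": -300, "tz": 20, "rz": -0.75}
    - {"tx": 490, "ty": -600, "tz": 20, "rz": -1.479}
    - {"tx": 490, "ty": -600, "tz": 20, "rz": -1.479}
    - {"tx": 490, "ty": -600, "tz": 20, "rz": -1.479}
    - {"tx": 490, "ty": -600, "tz": 20, "rz": -1.479}
    - {"tx": 490, "ty": -600, "tz": 20, "rz": -1.479}
    - {"tx": 490, "ty": -600, "tz": 20, "rz": -1.479}

```text
validation failed for argument at $.pl...
```

Request:
apply_moves:
  plan:
    - {"tx": 250, "ty": -300, "tz": 20, "rx": 0, "ry": 0, "rz": -0.75, "jaw": 1}
    - {"tx": 250, "ty": -300, "tz": 20, "rx": 0, "ry": 0, "rz": -0.75, "jaw": 1}
    - {"tx": 250, "ty": -300, "tz": 20, "rx": 0, "ry": 0, "rz": -0.75, "jaw": 1}
    - {"tx": 250, "ty": -300, "tz": 20, "rx": 0, "ry": 0, "rz": -0.75, "jaw": 1}
    - {"tx": 250, "ty": -300, "tz": 20, "rx": 0, "ry": 0, "rz": -0.75, "jaw": 1}
    - {"tx": 250, "ty": -300, "tz": 20, "rx": 0, "ry": 0, "rz": -0.75, "jaw": 1}
    - {"tx": 250, "ty": -300, "tz": 20, "rx": 0, "ry": 0, "rz": -0.75, "jaw": 1}
    - {"tx": 250, "ty": -300, "tz": 20, "rx": 0, "ry": 0, "rz": -0.75, "jaw": 1}

```text
time_s: 1.05
position: [0.3866, 0.2308, 0.2513]
tool_rot: [[-0.54, 0.841, -0.0], [0.841, 0.54, -0.0], [-0.0, -0.0, -1.0]]
ft_force: [-0.4, 1.1, 0.2]
grip_width: 0.0856
```

Request:
apply_moves:
  plan:
    - {"tx": 240, "ty": -297, "tz": 0, "rx": 0, "ry": 0, "rz": -0.728, "jaw": 1}
    - {"tx": 240, "ty": -297, "tz": 0, "rx": 0, "ry": 0, "rz": -0.728, "jaw": 1}
    - {"tx": 240, "ty": -297, "tz": 0, "rx": 0, "ry": 0, "rz": -0.728, "jaw": 1}
    - {"tx": 240, "ty": -297, "tz": 0, "rx": 0, "ry": 0, "rz": -0.728, "jaw": 1}
    - {"tx": 240, "ty": -297, "tz": 0, "rx": 0, "ry": 0, "rz": -0.728, "jaw": 1}
    - {"tx": 240, "ty": -297, "tz": 0, "rx": 0, "ry": 0, "rz": -0.728, "jaw": 1}
    - {"tx": 240, "ty": -297, "tz": 0, "rx": 0, "ry": 0, "rz": -0.728, "jaw": 1}
    - {"tx": 240, "ty": -297, "tz": 0, "rx": 0, "ry": 0, "rz": -0.728, "jaw": 1}
    - {"tx": 240, "ty": -297, "tz": 0, "rx": 0, "ry": 0, "rz": -0.728, "jaw": 1}
    - {"tx": 240, "ty": -297, "tz": 0, "rx": 0, "ry": 0, "rz": -0.728, "jaw": 1}

```text
time_s: 2.05
position: [0.6265, -0.0665, 0.2506]
tool_rot: [[0.157, 0.988, -0.002], [0.988, -0.157, 0.0], [0.0, -0.002, -1.0]]
ft_force: [-0.4, 0.4, 0.5]
grip_width: 0.0854
```

```bash
python3 - <<'E'
from h import *
d=env.get_image('wrist'); cv2.imwrite('pics/wrist1.png',d['image'][:,:,::-1]); np.save('pics/w1.npy',d['world_from_camera'])
for k,p in dict(y=(.6377,.0009),w=(.6299,-.0444),r=(.6233,-.0881),b=(.6165,-.1322)).items(): print(k,np.round(proj(d,(*p,.095)),1))
E
```

```text
y [282.  110.7]
w [281.2 166.8]
r [281.6 216.7]
b [281.7 263.4]
```

View pics/wrist1.png

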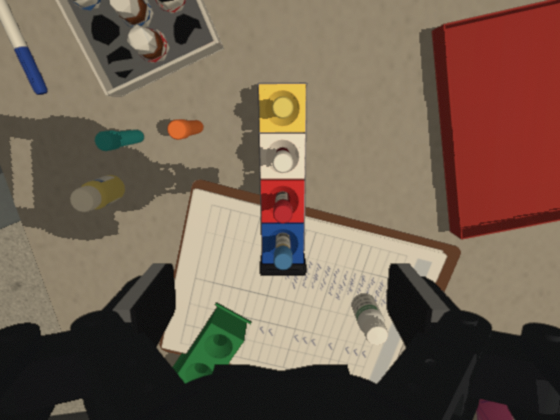

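```bash
python3 - <<'E'
from h import *
t=cv2.imread('pics/top0.png');s=cv2.imread('pics/side0.png');w=cv2.imread('pics/wrist1.png')
o=[cv2.resize(t[145:185,140:250],None,fx=7,fy=7,interpolation=0)]
cv2.imwrite('pics/z1.png',o[0])
a=cv2.resize(s[205:275,165:250],None,fx=7,fy=7,interpolation=0);cv2.imwrite('pics/z2.png',a)
a=cv2.resize(w[85:275,250:320],None,fx=3,fy=3,interpolation=0);cv2.imwrite('pics/z3.png',a)
E
```

```text
(no output)
```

View pics/z1.png

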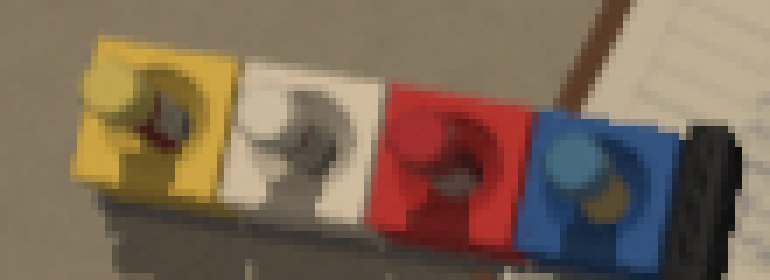

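View pics/z2.png

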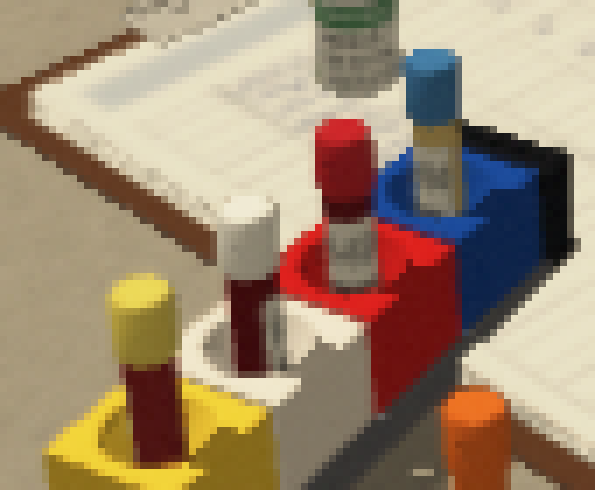

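View pics/z3.png

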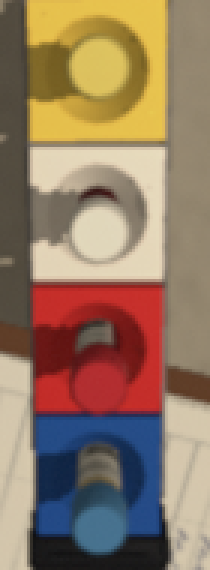

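```bash
python3 - <<'E'
from h import *
ds=[env.get_image(n) for n in('top','side','wrist')]
P=dict(y=[(155.6,156.9),(184.8,245.5),(282.2,106.8)],w=[(178.4,160.9),(199.9,234.4),(282.5,162.2)],r=[(198.9,163.9),(213.8,223.5),(282.5,213.5)],b=[(222.1,167.4),(226.5,213.1),(282.5,261.2)])
for k,uv in P.items():
    A=np.zeros((3,3));b=np.zeros(3)
    for d,p in zip(ds,uv):
        o,r=ray(d,*p);r/=np.linalg.norm(r);M=np.eye(3)-np.outer(r,r);A+=M;b+=M@o
    x=np.linalg.solve(A,b)
    print(k,x.round(4),[np.round(np.array(proj(d,x))-p,1) for d,p in zip(ds,uv)],[plane(d,*p,.095)[:2].round(4) for d,p in zip(ds,uv)])
E
```

```text
y [0.6386 0.0041 0.0946] [array([-0.5,  0.4]), array([-0.2,  0.1]), array([0.9, 1.4])] [array([0.6393, 0.003 ]), array([0.6381, 0.0042]), array([0.638 , 0.0053])]
w [ 0.6317 -0.0411  0.0917] [array([-0.5,  0.2]), array([-0. ,  0.2]), array([0.8, 1.3])] [array([ 0.6315, -0.0429]), array([ 0.6294, -0.0375]), array([ 0.6313, -0.0395])]
r [ 0.6247 -0.0843  0.0931] [array([0.3, 0.7]), array([-0.5, -0.3]), array([ 0.4, -0.6])] [array([ 0.6257, -0.0841]), array([ 0.6219, -0.0812]), array([ 0.6243, -0.0843])]
b [ 0.618  -0.1303  0.0923] [array([0.1, 0.7]), array([-0.2, -0.2]), array([ 0.9, -0.3])] [array([ 0.6189, -0.1306]), array([ 0.6153, -0.1258]), array([ 0.6174, -0.1293])]
```

Request:
apply_moves:
  plan:
    - {"tx": -8.5, "ty": -63, "tz": -30, "rx": 0, "ry": 0, "rz": 0, "jaw": 1}
    - {"tx": -8.5, "ty": -63, "tz": -60, "rx": 0, "ry": 0, "rz": 0, "jaw": 1}
    - {"tx": -8.5, "ty": -63, "tz": -90, "rx": 0, "ry": 0, "rz": 0, "jaw": 1}
    - {"tx": -8.5, "ty": -63, "tz": -115, "rx": 0, "ry": 0, "rz": 0, "jaw": 1}
    - {"tx": -8.5, "ty": -63, "tz": -140, "rx": 0, "ry": 0, "rz": 0, "jaw": 1}
    - {"tx": -8.5, "ty": -63, "tz": -165, "rx": 0, "ry": 0, "rz": 0, "jaw": 1}
    - {"tx": -8.5, "ty": -63, "tz": -183, "rx": 0, "ry": 0, "rz": 0, "jaw": 1}
    - {"tx": -8.5, "ty": -63, "tz": -183, "rx": 0, "ry": 0, "rz": 0, "jaw": 1}

```text
time_s: 3.05
position: [0.6164, -0.1268, 0.0669]
tool_rot: [[0.154, 0.988, -0.004], [0.988, -0.154, 0.002], [0.001, -0.004, -1.0]]
ft_force: [-0.7, 0.1, 0.4]
grip_width: 0.0853
```

Request:
apply_moves:
  plan:
    - {"tx": 0, "ty": 0, "tz": 0, "rx": 0, "ry": 0, "rz": 0, "jaw": -1}
    - {"tx": 0, "ty": 0, "tz": 0, "rx": 0, "ry": 0, "rz": 0, "jaw": -1}
    - {"tx": 0, "ty": 0, "tz": 0, "rx": 0, "ry": 0, "rz": 0, "jaw": -1}
    - {"tx": 0, "ty": 0, "tz": 0, "rx": 0, "ry": 0, "rz": 0, "jaw": -1}
    - {"tx": 0, "ty": 0, "tz": 0, "rx": 0, "ry": 0, "rz": 0, "jaw": -1}
    - {"tx": 0, "ty": 0, "tz": 0, "rx": 0, "ry": 0, "rz": 0, "jaw": -1}
    - {"tx": 0, "ty": 0, "tz": 0, "rx": 0, "ry": 0, "rz": 0, "jaw": -1}
    - {"tx": 0, "ty": 0, "tz": 0, "rx": 0, "ry": 0, "rz": 0, "jaw": -1}
  grip_force: 30

```text
time_s: 3.85
position: [0.6166, -0.127, 0.0674]
tool_rot: [[0.154, 0.988, -0.003], [0.988, -0.154, 0.001], [0.001, -0.003, -1.0]]
ft_force: [-0.2, 0.5, 5.7]
grip_width: 0.0166
```

```bash
python3 - <<'E'
from h import *
for n in('wrist','side'):
    d=env.get_image(n); cv2.imwrite(f'pics/{n}2.png',d['image'][:,:,::-1])
E
```

```text
(no output)
```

View pics/wrist2.png

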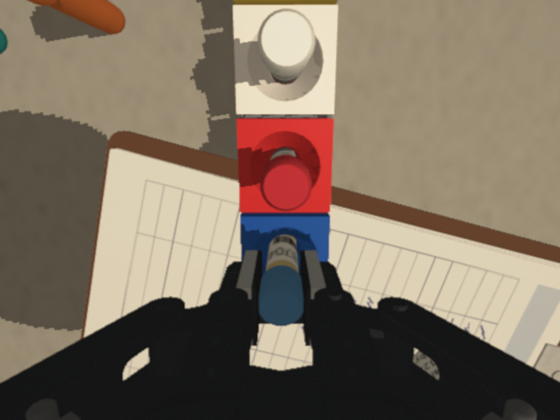

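View pics/side2.png

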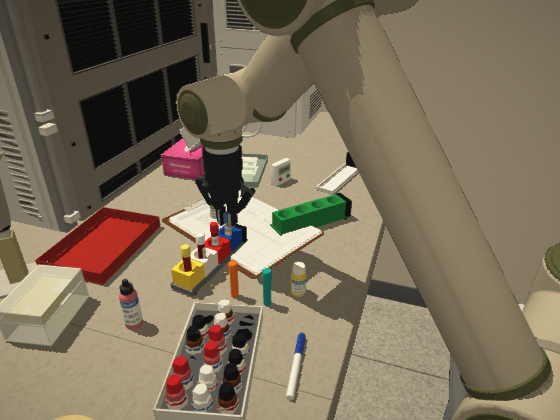

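Request:
apply_moves:
  plan:
    - {"tx": 0, "ty": 0, "tz": 30, "rx": 0, "ry": 0, "rz": 0, "jaw": -1}
    - {"tx": 0, "ty": 0, "tz": 60, "rx": 0, "ry": 0, "rz": 0, "jaw": -1}
    - {"tx": 0, "ty": 0, "tz": 90, "rx": 0, "ry": 0, "rz": 0, "jaw": -1}
    - {"tx": 0, "ty": 0, "tz": 110, "rx": 0, "ry": 0, "rz": 0, "jaw": -1}
    - {"tx": -20, "ty": -25, "tz": 110, "rx": 0, "ry": 0, "rz": -0.12, "jaw": -1}
    - {"tx": -40, "ty": -50, "tz": 110, "rx": 0, "ry": 0, "rz": -0.25, "jaw": -1}
    - {"tx": -60, "ty": -75, "tz": 110, "rx": 0, "ry": 0, "rz": -0.37, "jaw": -1}
    - {"tx": -80, "ty": -100, "tz": 110, "rx": 0, "ry": 0, "rz": -0.5, "jaw": -1}
    - {"tx": -89, "ty": -113, "tz": 110, "rx": 0, "ry": 0, "rz": -0.57, "jaw": -1}
    - {"tx": -89, "ty": -113, "tz": 110, "rx": 0, "ry": 0, "rz": -0.57, "jaw": -1}
    - {"tx": -89, "ty": -113, "tz": 110, "rx": 0, "ry": 0, "rz": -0.57, "jaw": -1}

```text
time_s: 5.05
position: [0.5277, -0.2398, 0.1772]
tool_rot: [[0.662, 0.749, -0.002], [0.749, -0.662, 0.003], [0.001, -0.004, -1.0]]
ft_force: [0.8, 1.4, -0.4]
grip_width: 0.0164
```

```bash
python3 - <<'E'
from h import *
for n in('wrist','side','top'):
    d=env.get_image(n); cv2.imwrite(f'pics/{n}3.png',d['image'][:,:,::-1])
    if n=='wrist':
        for p in[(.528,-.2403),(.498,-.2739),(.4681,-.3075),(.4382,-.3411)]: print(np.round(proj(d,(*p,.049)),1))
E
```

```text
[282.1 200.1]
[281.8 253.2]
[281.5 302. ]
[281.3 347.2]
```

View pics/wrist3.png

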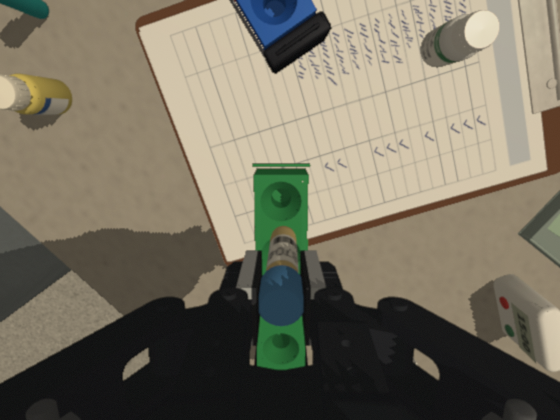

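View pics/side3.png

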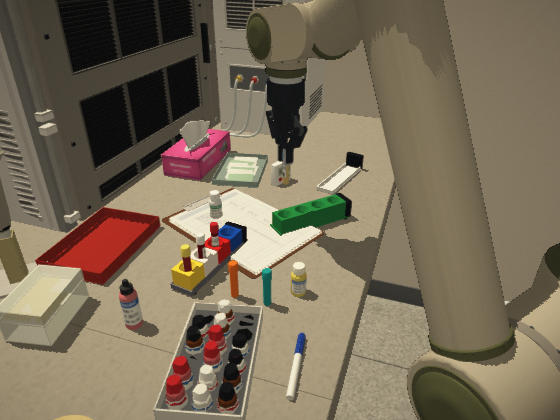

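```bash
python3 - <<'E'
from h import *
d=env.get_image('wrist')
x,y=.5277,-.2398
for z in(.126,.186,.205): print(z,np.round(proj(d,(x,y,z)),1),np.round(proj(d,(x-.0066,y-.0075,z)),1))
print(plane(d,286,234,.126))
cv2.imwrite('pics/z4.png',cv2.resize(d['image'][150:340,200:370,::-1],None,fx=3,fy=3,interpolation=0))
E
```

```text
0.126 [281.3 232.3] [281.3 248.3]
0.186 [281.  278.7] [281.  300.2]
0.205 [280.9 302.1] [280.9 326.1]
[ 0.52904536 -0.24240817  0.126     ]
```

View pics/z4.png

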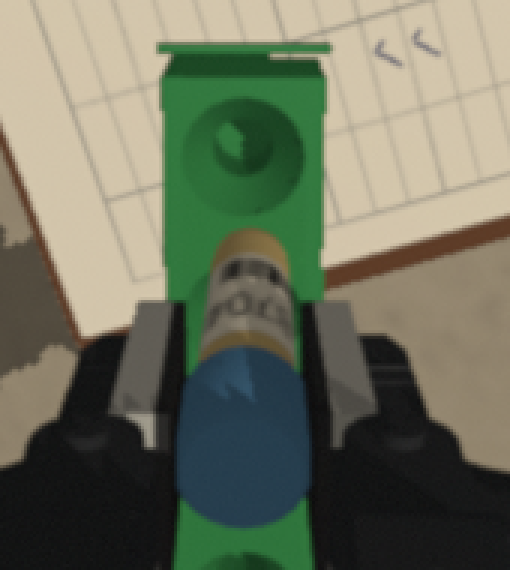

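Request:
apply_moves:
  plan:
    - {"tx": 1.5, "ty": 1.5, "tz": -25, "rx": 0, "ry": 0, "rz": 0, "jaw": -1}
    - {"tx": 1.5, "ty": 1.5, "tz": -50, "rx": 0, "ry": 0, "rz": 0, "jaw": -1}
    - {"tx": 1.5, "ty": 1.5, "tz": -65, "rx": 0, "ry": 0, "rz": 0, "jaw": -1}
    - {"tx": 1.5, "ty": 1.5, "tz": -75, "rx": 0, "ry": 0, "rz": 0, "jaw": -1}
    - {"tx": 1.5, "ty": 1.5, "tz": -85, "rx": 0, "ry": 0, "rz": 0, "jaw": -1}
    - {"tx": 1.5, "ty": 1.5, "tz": -95, "rx": 0, "ry": 0, "rz": 0, "jaw": -1}
    - {"tx": 1.5, "ty": 1.5, "tz": -100, "rx": 0, "ry": 0, "rz": 0, "jaw": -1}
    - {"tx": 1.5, "ty": 1.5, "tz": -100, "rx": 0, "ry": 0, "rz": 0, "jaw": -1}

```text
time_s: 6.05
position: [0.5295, -0.2375, 0.0768]
tool_rot: [[0.661, 0.75, -0.003], [0.75, -0.661, 0.003], [0.001, -0.004, -1.0]]
ft_force: [0.1, -0.1, -0.2]
grip_width: 0.0161
```

Request:
apply_moves:
  plan:
    - {"tx": 0, "ty": 0, "tz": -5, "rx": 0, "ry": 0, "rz": 0, "jaw": -1}
    - {"tx": 0, "ty": 0, "tz": -9, "rx": 0, "ry": 0, "rz": 0, "jaw": -1}
    - {"tx": 0, "ty": 0, "tz": -9, "rx": 0, "ry": 0, "rz": 0, "jaw": -1}

```text
time_s: 6.35
position: [0.5296, -0.2376, 0.0676]
tool_rot: [[0.662, 0.75, -0.002], [0.75, -0.662, 0.003], [0.001, -0.004, -1.0]]
ft_force: [0.1, -0.3, 0.7]
grip_width: 0.0164
```

Request:
apply_moves:
  plan:
    - {"tx": 0, "ty": 0, "tz": 0, "rx": 0, "ry": 0, "rz": 0, "jaw": 1}
    - {"tx": 0, "ty": 0, "tz": 0, "rx": 0, "ry": 0, "rz": 0, "jaw": 1}
    - {"tx": 0, "ty": 0, "tz": 0, "rx": 0, "ry": 0, "rz": 0, "jaw": 1}
    - {"tx": 0, "ty": 0, "tz": 0, "rx": 0, "ry": 0, "rz": 0, "jaw": 1}
    - {"tx": 0, "ty": 0, "tz": 0, "rx": 0, "ry": 0, "rz": 0, "jaw": 1}
    - {"tx": 0, "ty": 0, "tz": 0, "rx": 0, "ry": 0, "rz": 0, "jaw": 1}
    - {"tx": 0, "ty": 0, "tz": 40, "rx": 0, "ry": 0, "rz": 0, "jaw": 1}
    - {"tx": 0, "ty": 0, "tz": 80, "rx": 0, "ry": 0, "rz": 0, "jaw": 1}
    - {"tx": 0, "ty": 0, "tz": 115, "rx": 0, "ry": 0, "rz": 0, "jaw": 1}
    - {"tx": 0, "ty": 0, "tz": 115, "rx": 0, "ry": 0, "rz": 0, "jaw": 1}

```text
time_s: 7.35
position: [0.5311, -0.2386, 0.1876]
tool_rot: [[0.661, 0.75, 0.005], [0.75, -0.661, -0.002], [0.002, 0.005, -1.0]]
ft_force: [-0.5, -0.1, 0.1]
grip_width: 0.0853
```

```bash
python3 - <<'E'
from h import *
d=env.get_image('wrist'); a=d['image']
s=env.get_image('side')['image'][170:280,160:370]
cv2.imwrite('pics/w5.png',a[...,::-1]);cv2.imwrite('pics/s5.png',cv2.resize(s[...,::-1],None,fx=3.5,fy=3.5,interpolation=cv2.INTER_CUBIC))
print(np.round(proj(d,(.528,-.2403,.095)),1))
E
```

```text
[278.3 216.6]
```

View pics/w5.png

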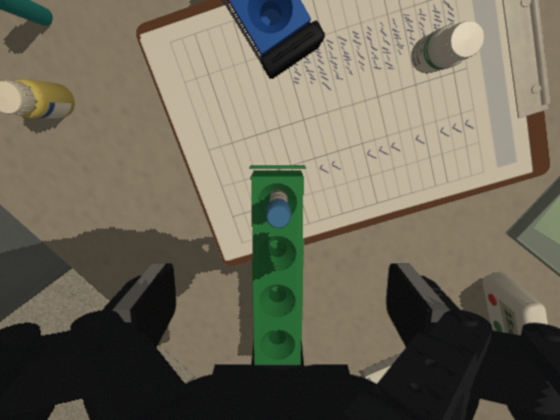

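View pics/s5.png

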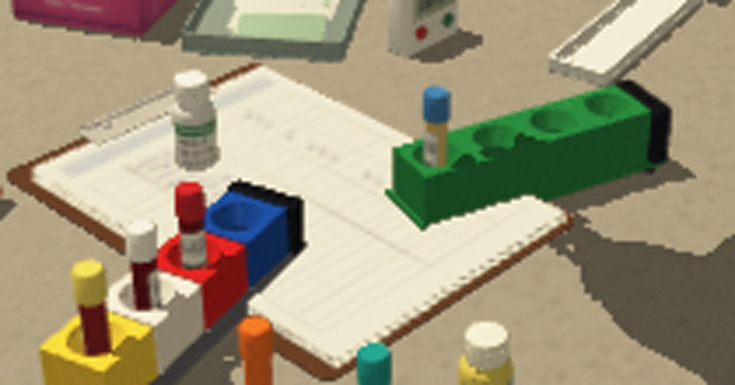

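Request:
apply_moves:
  plan:
    - {"tx": 25, "ty": 40, "tz": 0, "rx": 0, "ry": 0, "rz": 0.14, "jaw": 1}
    - {"tx": 50, "ty": 80, "tz": 0, "rx": 0, "ry": 0, "rz": 0.28, "jaw": 1}
    - {"tx": 75, "ty": 120, "tz": 0, "rx": 0, "ry": 0, "rz": 0.42, "jaw": 1}
    - {"tx": 94, "ty": 155, "tz": 0, "rx": 0, "ry": 0, "rz": 0.567, "jaw": 1}
    - {"tx": 94, "ty": 155, "tz": -5, "rx": 0, "ry": 0, "rz": 0.567, "jaw": 1}
    - {"tx": 94, "ty": 155, "tz": -10, "rx": 0, "ry": 0, "rz": 0.567, "jaw": 1}
    - {"tx": 94, "ty": 155, "tz": -40, "rx": 0, "ry": 0, "rz": 0.567, "jaw": 1}
    - {"tx": 94, "ty": 155, "tz": -70, "rx": 0, "ry": 0, "rz": 0.567, "jaw": 1}
    - {"tx": 94, "ty": 155, "tz": -100, "rx": 0, "ry": 0, "rz": 0.567, "jaw": 1}
    - {"tx": 94, "ty": 155, "tz": -120, "rx": 0, "ry": 0, "rz": 0.567, "jaw": 1}
    - {"tx": 94, "ty": 155, "tz": -120, "rx": 0, "ry": 0, "rz": 0.567, "jaw": 1}
    - {"tx": 94, "ty": 155, "tz": -120, "rx": 0, "ry": 0, "rz": 0.567, "jaw": 1}

```text
time_s: 8.65
position: [0.6232, -0.0836, 0.0628]
tool_rot: [[0.157, 0.988, -0.004], [0.988, -0.157, 0.001], [0.001, -0.004, -1.0]]
ft_force: [-0.4, -0.6, -0.2]
grip_width: 0.0855
```

Request:
apply_moves:
  plan:
    - {"tx": 0, "ty": 0, "tz": 0, "rx": 0, "ry": 0, "rz": 0, "jaw": -1}
    - {"tx": 0, "ty": 0, "tz": 0, "rx": 0, "ry": 0, "rz": 0, "jaw": -1}
    - {"tx": 0, "ty": 0, "tz": 0, "rx": 0, "ry": 0, "rz": 0, "jaw": -1}
    - {"tx": 0, "ty": 0, "tz": 0, "rx": 0, "ry": 0, "rz": 0, "jaw": -1}
    - {"tx": 0, "ty": 0, "tz": 0, "rx": 0, "ry": 0, "rz": 0, "jaw": -1}
    - {"tx": 0, "ty": 0, "tz": 0, "rx": 0, "ry": 0, "rz": 0, "jaw": -1}
    - {"tx": 0, "ty": 0, "tz": 0, "rx": 0, "ry": 0, "rz": 0, "jaw": -1}
    - {"tx": 0, "ty": 0, "tz": 0, "rx": 0, "ry": 0, "rz": 0, "jaw": -1}
  grip_force: 30

```text
time_s: 9.45
position: [0.6233, -0.0836, 0.0631]
tool_rot: [[0.157, 0.988, -0.003], [0.988, -0.157, 0.001], [0.001, -0.003, -1.0]]
ft_force: [-0.9, 0.3, 2.9]
grip_width: 0.0165
```

Request:
apply_moves:
  plan:
    - {"tx": 0, "ty": 0, "tz": 30, "rx": 0, "ry": 0, "rz": 0, "jaw": -1}
    - {"tx": 0, "ty": 0, "tz": 60, "rx": 0, "ry": 0, "rz": 0, "jaw": -1}
    - {"tx": 0, "ty": 0, "tz": 90, "rx": 0, "ry": 0, "rz": 0, "jaw": -1}
    - {"tx": 0, "ty": 0, "tz": 118, "rx": 0, "ry": 0, "rz": 0, "jaw": -1}
    - {"tx": -20, "ty": -31, "tz": 118, "rx": 0, "ry": 0, "rz": -0.1, "jaw": -1}
    - {"tx": -40, "ty": -62, "tz": 118, "rx": 0, "ry": 0, "rz": -0.2, "jaw": -1}
    - {"tx": -61, "ty": -93, "tz": 118, "rx": 0, "ry": 0, "rz": -0.3, "jaw": -1}
    - {"tx": -82, "ty": -124, "tz": 118, "rx": 0, "ry": 0, "rz": -0.4, "jaw": -1}
    - {"tx": -103, "ty": -157, "tz": 118, "rx": 0, "ry": 0, "rz": -0.5, "jaw": -1}
    - {"tx": -125, "ty": -190, "tz": 118, "rx": 0, "ry": 0, "rz": -0.567, "jaw": -1}
    - {"tx": -125, "ty": -190, "tz": 118, "rx": 0, "ry": 0, "rz": -0.567, "jaw": -1}
    - {"tx": -125, "ty": -190, "tz": 118, "rx": 0, "ry": 0, "rz": -0.567, "jaw": -1}

```text
time_s: 10.65
position: [0.4979, -0.274, 0.1809]
tool_rot: [[0.664, 0.748, -0.002], [0.748, -0.664, 0.003], [0.001, -0.004, -1.0]]
ft_force: [0.2, 0.4, 0.5]
grip_width: 0.0167
```

```bash
python3 - <<'E'
from h import *
d=env.get_image('wrist')
x,y,_=env.observe()['position']
for p in((x,y,.13),(.498,-.2739,.049),(.4681,-.3075,.049)): print(np.round(np.array(proj(d,p))*3-(600,450),0))
cv2.imwrite('pics/z6.png',cv2.resize(d['image'][150:340,200:370,::-1],None,fx=3,fy=3,interpolation=0))
E
```

```text
[243. 240.]
[244. 146.]
[244. 303.]
```

View pics/z6.png

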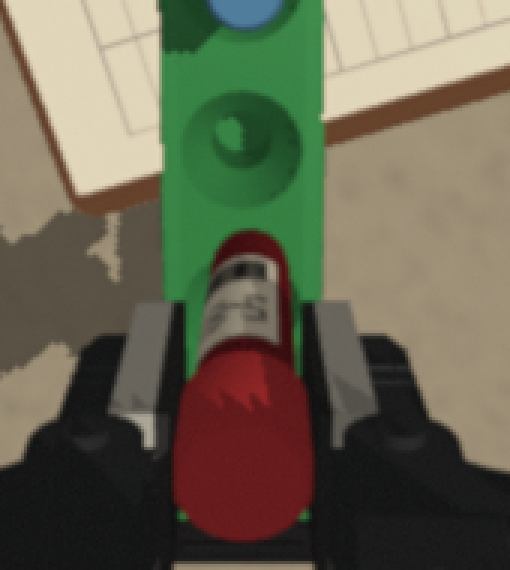

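Request:
apply_moves:
  plan:
    - {"tx": 1.5, "ty": 1.5, "tz": -30, "rx": 0, "ry": 0, "rz": 0, "jaw": -1}
    - {"tx": 1.5, "ty": 1.5, "tz": -55, "rx": 0, "ry": 0, "rz": 0, "jaw": -1}
    - {"tx": 1.5, "ty": 1.5, "tz": -70, "rx": 0, "ry": 0, "rz": 0, "jaw": -1}
    - {"tx": 1.5, "ty": 1.5, "tz": -80, "rx": 0, "ry": 0, "rz": 0, "jaw": -1}
    - {"tx": 1.5, "ty": 1.5, "tz": -90, "rx": 0, "ry": 0, "rz": 0, "jaw": -1}
    - {"tx": 1.5, "ty": 1.5, "tz": -100, "rx": 0, "ry": 0, "rz": 0, "jaw": -1}
    - {"tx": 1.5, "ty": 1.5, "tz": -108, "rx": 0, "ry": 0, "rz": 0, "jaw": -1}
    - {"tx": 1.5, "ty": 1.5, "tz": -112, "rx": 0, "ry": 0, "rz": 0, "jaw": -1}
    - {"tx": 1.5, "ty": 1.5, "tz": -116, "rx": 0, "ry": 0, "rz": 0, "jaw": -1}
    - {"tx": 1.5, "ty": 1.5, "tz": -116, "rx": 0, "ry": 0, "rz": 0, "jaw": -1}

```text
time_s: 11.7
position: [0.4997, -0.2717, 0.0645]
tool_rot: [[0.663, 0.749, -0.003], [0.749, -0.663, 0.004], [0.001, -0.005, -1.0]]
ft_force: [-1.2, 0.5, -1.4]
grip_width: 0.0165
```

Request:
apply_moves:
  plan:
    - {"tx": 0, "ty": 0, "tz": 0, "rx": 0, "ry": 0, "rz": 0, "jaw": 1}
    - {"tx": 0, "ty": 0, "tz": 0, "rx": 0, "ry": 0, "rz": 0, "jaw": 1}
    - {"tx": 0, "ty": 0, "tz": 0, "rx": 0, "ry": 0, "rz": 0, "jaw": 1}
    - {"tx": 0, "ty": 0, "tz": 0, "rx": 0, "ry": 0, "rz": 0, "jaw": 1}
    - {"tx": 0, "ty": 0, "tz": 0, "rx": 0, "ry": 0, "rz": 0, "jaw": 1}
    - {"tx": 0, "ty": 0, "tz": 0, "rx": 0, "ry": 0, "rz": 0, "jaw": 1}
    - {"tx": 0, "ty": 0, "tz": 40, "rx": 0, "ry": 0, "rz": 0, "jaw": 1}
    - {"tx": 0, "ty": 0, "tz": 80, "rx": 0, "ry": 0, "rz": 0, "jaw": 1}
    - {"tx": 0, "ty": 0, "tz": 115, "rx": 0, "ry": 0, "rz": 0, "jaw": 1}
    - {"tx": 0, "ty": 0, "tz": 115, "rx": 0, "ry": 0, "rz": 0, "jaw": 1}

```text
time_s: 12.7
position: [0.5012, -0.2728, 0.1844]
tool_rot: [[0.663, 0.749, 0.004], [0.749, -0.663, -0.002], [0.001, 0.005, -1.0]]
ft_force: [-0.7, 0.1, 0.5]
grip_width: 0.0854
```

```bash
python3 - <<'E'
from h import *
d=env.get_image('wrist'); a=d['image'][100:400,150:450]
s=env.get_image('side')['image'][170:280,160:370]
s=cv2.resize(s,None,fx=2.3,fy=2.3,interpolation=cv2.INTER_CUBIC)
o=np.zeros((300,800,3),np.uint8);o[:,:300]=a;o[:s.shape[0],310:310+s.shape[1]]=s[:, :490]
cv2.imwrite('pics/c7.png',o[...,::-1])
E
```

```text
(no output)
```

View pics/c7.png

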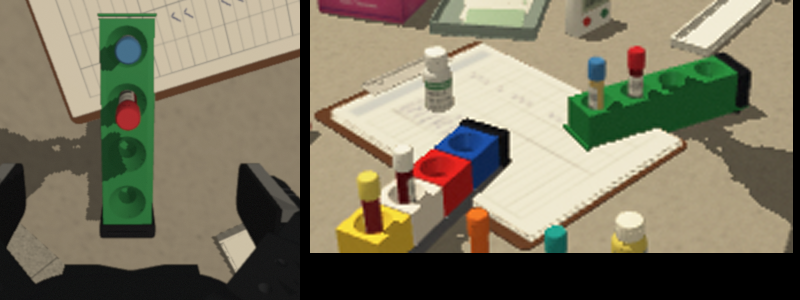

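Request:
apply_moves:
  plan:
    - {"tx": 22, "ty": 39, "tz": 0, "rx": 0, "ry": 0, "rz": 0.1, "jaw": 1}
    - {"tx": 44, "ty": 78, "tz": 0, "rx": 0, "ry": 0, "rz": 0.2, "jaw": 1}
    - {"tx": 66, "ty": 117, "tz": 0, "rx": 0, "ry": 0, "rz": 0.3, "jaw": 1}
    - {"tx": 88, "ty": 156, "tz": 0, "rx": 0, "ry": 0, "rz": 0.4, "jaw": 1}
    - {"tx": 110, "ty": 195, "tz": 0, "rx": 0, "ry": 0, "rz": 0.5, "jaw": 1}
    - {"tx": 130, "ty": 232, "tz": 0, "rx": 0, "ry": 0, "rz": 0.567, "jaw": 1}
    - {"tx": 130, "ty": 232, "tz": 0, "rx": 0, "ry": 0, "rz": 0.567, "jaw": 1}
    - {"tx": 130, "ty": 232, "tz": -20, "rx": 0, "ry": 0, "rz": 0.567, "jaw": 1}
    - {"tx": 130, "ty": 232, "tz": -50, "rx": 0, "ry": 0, "rz": 0.567, "jaw": 1}
    - {"tx": 130, "ty": 232, "tz": -80, "rx": 0, "ry": 0, "rz": 0.567, "jaw": 1}
    - {"tx": 130, "ty": 232, "tz": -105, "rx": 0, "ry": 0, "rz": 0.567, "jaw": 1}
    - {"tx": 130, "ty": 232, "tz": -116, "rx": 0, "ry": 0, "rz": 0.567, "jaw": 1}

```text
time_s: 14.0
position: [0.6278, -0.0398, 0.06]
tool_rot: [[0.158, 0.987, -0.009], [0.988, -0.158, 0.003], [0.001, -0.01, -1.0]]
ft_force: [0.5, -0.6, -0.9]
grip_width: 0.0851
```

Request:
apply_moves:
  plan:
    - {"tx": 0, "ty": 0, "tz": 0, "rx": 0, "ry": 0, "rz": 0, "jaw": -1}
    - {"tx": 0, "ty": 0, "tz": 0, "rx": 0, "ry": 0, "rz": 0, "jaw": -1}
    - {"tx": 0, "ty": 0, "tz": 0, "rx": 0, "ry": 0, "rz": 0, "jaw": -1}
    - {"tx": 0, "ty": 0, "tz": 0, "rx": 0, "ry": 0, "rz": 0, "jaw": -1}
    - {"tx": 0, "ty": 0, "tz": 0, "rx": 0, "ry": 0, "rz": 0, "jaw": -1}
    - {"tx": 0, "ty": 0, "tz": 0, "rx": 0, "ry": 0, "rz": 0, "jaw": -1}
    - {"tx": 0, "ty": 0, "tz": 0, "rx": 0, "ry": 0, "rz": 0, "jaw": -1}
    - {"tx": 0, "ty": 0, "tz": 0, "rx": 0, "ry": 0, "rz": 0, "jaw": -1}
  grip_force: 30

```text
time_s: 14.8
position: [0.6285, -0.04, 0.0608]
tool_rot: [[0.158, 0.987, -0.007], [0.987, -0.158, 0.002], [0.001, -0.007, -1.0]]
ft_force: [2.8, -0.8, 6.4]
grip_width: 0.0165
```

Request:
apply_moves:
  plan:
    - {"tx": 0, "ty": 0, "tz": 30, "rx": 0, "ry": 0, "rz": 0, "jaw": -1}
    - {"tx": 0, "ty": 0, "tz": 60, "rx": 0, "ry": 0, "rz": 0, "jaw": -1}
    - {"tx": 0, "ty": 0, "tz": 90, "rx": 0, "ry": 0, "rz": 0, "jaw": -1}
    - {"tx": 0, "ty": 0, "tz": 120, "rx": 0, "ry": 0, "rz": 0, "jaw": -1}
    - {"tx": -20, "ty": -33, "tz": 120, "rx": 0, "ry": 0, "rz": -0.08, "jaw": -1}
    - {"tx": -40, "ty": -66, "tz": 120, "rx": 0, "ry": 0, "rz": -0.16, "jaw": -1}
    - {"tx": -60, "ty": -100, "tz": 120, "rx": 0, "ry": 0, "rz": -0.24, "jaw": -1}
    - {"tx": -80, "ty": -133, "tz": 120, "rx": 0, "ry": 0, "rz": -0.32, "jaw": -1}
    - {"tx": -100, "ty": -167, "tz": 120, "rx": 0, "ry": 0, "rz": -0.4, "jaw": -1}
    - {"tx": -120, "ty": -200, "tz": 120, "rx": 0, "ry": 0, "rz": -0.48, "jaw": -1}
    - {"tx": -140, "ty": -234, "tz": 120, "rx": 0, "ry": 0, "rz": -0.53, "jaw": -1}
    - {"tx": -159, "ty": -266, "tz": 120, "rx": 0, "ry": 0, "rz": -0.567, "jaw": -1}

```text
time_s: 16.0
position: [0.468, -0.3068, 0.1803]
tool_rot: [[0.665, 0.747, -0.006], [0.747, -0.665, 0.007], [0.001, -0.01, -1.0]]
ft_force: [0.3, 0.2, -0.5]
grip_width: 0.0168
```

Request:
apply_moves:
  plan:
    - {"tx": 0, "ty": 0, "tz": 0, "rx": 0, "ry": 0, "rz": 0, "jaw": -1}

```text
time_s: 16.1
position: [0.4657, -0.3096, 0.1797]
tool_rot: [[0.669, 0.743, -0.008], [0.743, -0.669, 0.008], [0.001, -0.012, -1.0]]
ft_force: [0.5, 0.5, -0.3]
grip_width: 0.0166
```

```bash
python3 - <<'E'
from h import *
d=env.get_image('wrist')
x,y,z=env.observe()['position'];print(x,y,z)
for p in((x,y,z-.045),(.4681,-.3075,.049)): print(np.round(np.array(proj(d,p))*3-(600,450),0))
cv2.imwrite('pics/z8.png',cv2.resize(d['image'][150:340,200:370,::-1],None,fx=3,fy=3,interpolation=0))
E
```

```text
0.4664761150160031 -0.30790768478353814 0.17956561912523278
[242. 245.]
[250. 136.]
```

View pics/z8.png

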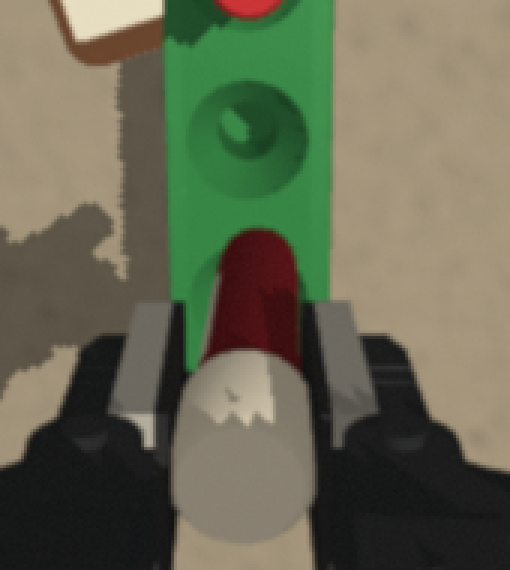

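Request:
apply_moves:
  plan:
    - {"tx": 1.5, "ty": 3.5, "tz": -30, "rx": -0.008, "ry": -0.008, "rz": 0, "jaw": -1}
    - {"tx": 1.5, "ty": 3.5, "tz": -55, "rx": -0.008, "ry": -0.008, "rz": 0, "jaw": -1}
    - {"tx": 1.5, "ty": 3.5, "tz": -70, "rx": -0.008, "ry": -0.008, "rz": 0, "jaw": -1}
    - {"tx": 1.5, "ty": 3.5, "tz": -80, "rx": -0.008, "ry": -0.008, "rz": 0, "jaw": -1}
    - {"tx": 1.5, "ty": 3.5, "tz": -90, "rx": -0.008, "ry": -0.008, "rz": 0, "jaw": -1}
    - {"tx": 1.5, "ty": 3.5, "tz": -100, "rx": -0.008, "ry": -0.008, "rz": 0, "jaw": -1}
    - {"tx": 1.5, "ty": 3.5, "tz": -108, "rx": -0.008, "ry": -0.008, "rz": 0, "jaw": -1}
    - {"tx": 1.5, "ty": 3.5, "tz": -113, "rx": -0.008, "ry": -0.008, "rz": 0, "jaw": -1}
    - {"tx": 1.5, "ty": 3.5, "tz": -117, "rx": -0.008, "ry": -0.008, "rz": 0, "jaw": -1}
    - {"tx": 1.5, "ty": 3.5, "tz": -117, "rx": -0.008, "ry": -0.008, "rz": 0, "jaw": -1}

```text
time_s: 17.15
position: [0.4678, -0.3044, 0.0622]
tool_rot: [[0.667, 0.745, -0.001], [0.745, -0.667, 0.002], [0.001, -0.002, -1.0]]
ft_force: [-0.8, -1.3, -1.4]
grip_width: 0.0167
```

Force is low and the depth is right, so I release and retreat.

Request:
apply_moves:
  plan:
    - {"tx": 0, "ty": 0, "tz": 0, "rx": 0, "ry": 0, "rz": 0, "jaw": 1}
    - {"tx": 0, "ty": 0, "tz": 0, "rx": 0, "ry": 0, "rz": 0, "jaw": 1}
    - {"tx": 0, "ty": 0, "tz": 0, "rx": 0, "ry": 0, "rz": 0, "jaw": 1}
    - {"tx": 0, "ty": 0, "tz": 0, "rx": 0, "ry": 0, "rz": 0, "jaw": 1}
    - {"tx": 0, "ty": 0, "tz": 0, "rx": 0, "ry": 0, "rz": 0, "jaw": 1}
    - {"tx": 0, "ty": 0, "tz": 0, "rx": 0, "ry": 0, "rz": 0, "jaw": 1}
    - {"tx": 0, "ty": 0, "tz": 40, "rx": 0, "ry": 0, "rz": 0, "jaw": 1}
    - {"tx": 0, "ty": 0, "tz": 80, "rx": 0, "ry": 0, "rz": 0, "jaw": 1}
    - {"tx": 0, "ty": 0, "tz": 120, "rx": 0, "ry": 0, "rz": 0, "jaw": 1}
    - {"tx": 0, "ty": 0, "tz": 120, "rx": 0, "ry": 0, "rz": 0, "jaw": 1}

```text
time_s: 18.15
position: [0.4693, -0.3058, 0.1875]
tool_rot: [[0.667, 0.745, 0.006], [0.745, -0.667, -0.006], [0.0, 0.009, -1.0]]
ft_force: [0.2, -0.1, -0.4]
grip_width: 0.0852
```

```bash
python3 - <<'E'
from h import *
d=env.get_image('wrist'); a=d['image'][100:400,150:450]
s=env.get_image('side')['image'][170:280,160:370]
s=cv2.resize(s,None,fx=2.3,fy=2.3,interpolation=cv2.INTER_CUBIC)
o=np.zeros((300,800,3),np.uint8);o[:,:300]=a;o[:s.shape[0],310:310+s.shape[1]]=s[:, :490]
cv2.imwrite('pics/c9.png',o[...,::-1])
E
```

```text
(no output)
```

View pics/c9.png

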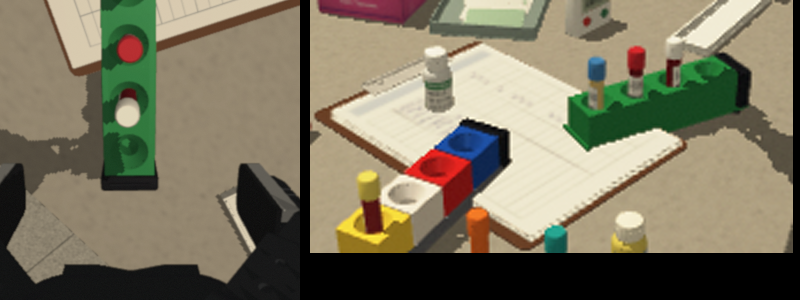

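Request:
apply_moves:
  plan:
    - {"tx": 21, "ty": 39, "tz": 0, "rx": 0, "ry": 0, "rz": 0.08, "jaw": 1}
    - {"tx": 42, "ty": 78, "tz": 0, "rx": 0, "ry": 0, "rz": 0.16, "jaw": 1}
    - {"tx": 63, "ty": 117, "tz": 0, "rx": 0, "ry": 0, "rz": 0.24, "jaw": 1}
    - {"tx": 84, "ty": 156, "tz": 0, "rx": 0, "ry": 0, "rz": 0.32, "jaw": 1}
    - {"tx": 106, "ty": 195, "tz": 0, "rx": 0, "ry": 0, "rz": 0.4, "jaw": 1}
    - {"tx": 128, "ty": 234, "tz": 0, "rx": 0, "ry": 0, "rz": 0.48, "jaw": 1}
    - {"tx": 149, "ty": 273, "tz": 0, "rx": 0, "ry": 0, "rz": 0.54, "jaw": 1}
    - {"tx": 169, "ty": 310, "tz": 0, "rx": 0, "ry": 0, "rz": 0.575, "jaw": 1}
    - {"tx": 169, "ty": 310, "tz": 0, "rx": 0, "ry": 0, "rz": 0.575, "jaw": 1}
    - {"tx": 169, "ty": 310, "tz": 0, "rx": 0, "ry": 0, "rz": 0.575, "jaw": 1}

```text
time_s: 19.25
position: [0.6364, 0.0063, 0.1807]
tool_rot: [[0.154, 0.988, -0.003], [0.988, -0.154, 0.001], [0.0, -0.003, -1.0]]
ft_force: [-0.3, -1.4, 0.2]
grip_width: 0.0855
```

Request:
apply_moves:
  plan:
    - {"tx": 2, "ty": -2, "tz": -30, "rx": 0, "ry": 0, "rz": 0, "jaw": 1}
    - {"tx": 2, "ty": -2, "tz": -60, "rx": 0, "ry": 0, "rz": 0, "jaw": 1}
    - {"tx": 2, "ty": -2, "tz": -90, "rx": 0, "ry": 0, "rz": 0, "jaw": 1}
    - {"tx": 2, "ty": -2, "tz": -113, "rx": 0, "ry": 0, "rz": 0, "jaw": 1}
    - {"tx": 2, "ty": -2, "tz": -113, "rx": 0, "ry": 0, "rz": 0, "jaw": -1}
    - {"tx": 2, "ty": -2, "tz": -113, "rx": 0, "ry": 0, "rz": 0, "jaw": -1}
    - {"tx": 2, "ty": -2, "tz": -113, "rx": 0, "ry": 0, "rz": 0, "jaw": -1}
    - {"tx": 2, "ty": -2, "tz": -113, "rx": 0, "ry": 0, "rz": 0, "jaw": -1}
    - {"tx": 2, "ty": -2, "tz": -113, "rx": 0, "ry": 0, "rz": 0, "jaw": -1}
    - {"tx": 2, "ty": -2, "tz": -113, "rx": 0, "ry": 0, "rz": 0, "jaw": -1}
    - {"tx": 2, "ty": -2, "tz": -113, "rx": 0, "ry": 0, "rz": 0, "jaw": -1}
    - {"tx": 2, "ty": -2, "tz": -113, "rx": 0, "ry": 0, "rz": 0, "jaw": -1}
  grip_force: 30

```text
time_s: 20.45
position: [0.6389, 0.0042, 0.0689]
tool_rot: [[0.154, 0.988, -0.001], [0.988, -0.154, 0.0], [0.0, -0.001, -1.0]]
ft_force: [0.0, 0.2, 6.4]
grip_width: 0.0165
```

Request:
apply_moves:
  plan:
    - {"tx": 0, "ty": 0, "tz": 30, "rx": 0, "ry": 0, "rz": 0, "jaw": -1}
    - {"tx": 0, "ty": 0, "tz": 60, "rx": 0, "ry": 0, "rz": 0, "jaw": -1}
    - {"tx": 0, "ty": 0, "tz": 90, "rx": 0, "ry": 0, "rz": 0, "jaw": -1}
    - {"tx": 0, "ty": 0, "tz": 118, "rx": 0, "ry": 0, "rz": 0, "jaw": -1}
    - {"tx": -20, "ty": -34, "tz": 118, "rx": 0, "ry": 0, "rz": -0.06, "jaw": -1}
    - {"tx": -40, "ty": -68, "tz": 118, "rx": 0, "ry": 0, "rz": -0.12, "jaw": -1}
    - {"tx": -60, "ty": -103, "tz": 118, "rx": 0, "ry": 0, "rz": -0.18, "jaw": -1}
    - {"tx": -80, "ty": -138, "tz": 118, "rx": 0, "ry": 0, "rz": -0.24, "jaw": -1}
    - {"tx": -100, "ty": -172, "tz": 118, "rx": 0, "ry": 0, "rz": -0.3, "jaw": -1}
    - {"tx": -120, "ty": -206, "tz": 118, "rx": 0, "ry": 0, "rz": -0.36, "jaw": -1}
    - {"tx": -130, "ty": -225, "tz": 118, "rx": 0, "ry": 0, "rz": -0.4, "jaw": -1}
    - {"tx": -130, "ty": -225, "tz": 118, "rx": 0, "ry": 0, "rz": -0.4, "jaw": -1}

```text
time_s: 21.65
position: [0.5078, -0.2229, 0.187]
tool_rot: [[0.53, 0.848, -0.001], [0.848, -0.53, 0.0], [-0.0, -0.001, -1.0]]
ft_force: [0.3, 0.4, -0.3]
grip_width: 0.0165
```

Request:
apply_moves:
  plan:
    - {"tx": -20, "ty": -34, "tz": 0, "rx": 0, "ry": 0, "rz": -0.06, "jaw": -1}
    - {"tx": -40, "ty": -68, "tz": 0, "rx": 0, "ry": 0, "rz": -0.12, "jaw": -1}
    - {"tx": -60, "ty": -100, "tz": 0, "rx": 0, "ry": 0, "rz": -0.168, "jaw": -1}
    - {"tx": -68, "ty": -117, "tz": 0, "rx": 0, "ry": 0, "rz": -0.168, "jaw": -1}
    - {"tx": -68, "ty": -117, "tz": 0, "rx": 0, "ry": 0, "rz": -0.168, "jaw": -1}
    - {"tx": -68, "ty": -117, "tz": 0, "rx": 0, "ry": 0, "rz": -0.168, "jaw": -1}

```text
time_s: 22.25
position: [0.4403, -0.339, 0.1869]
tool_rot: [[0.664, 0.748, -0.001], [0.748, -0.664, 0.001], [0.0, -0.002, -1.0]]
ft_force: [-0.3, 0.3, -0.5]
grip_width: 0.0163
```

```bash
python3 - <<'E'
from h import *
d=env.get_image('wrist')
x,y,z=env.observe()['position'];print(x,y,z)
for p in((x,y,z-.052),(.4382,-.3411,.049)): print(np.round(np.array(proj(d,p))*3-(600,450),0))
cv2.imwrite('pics/z10.png',cv2.resize(d['image'][150:340,200:370,::-1],None,fx=3,fy=3,interpolation=0))
E
```

```text
0.4404781492776526 -0.33868378429116575 0.18699349005865876
[242. 240.]
[242. 152.]
```

View pics/z10.png

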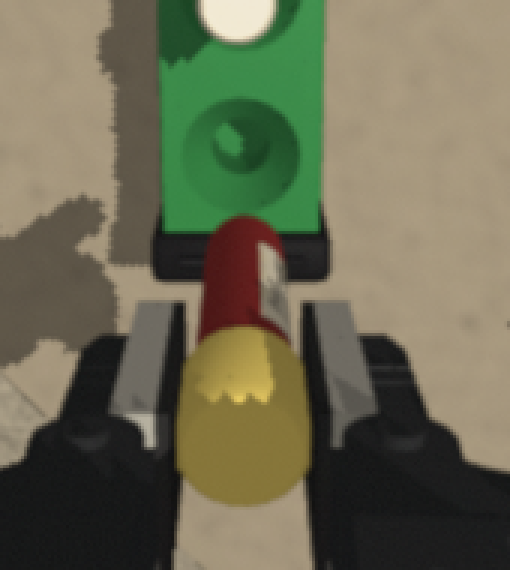

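Request:
apply_moves:
  plan:
    - {"tx": 0, "ty": 0, "tz": -30, "rx": 0, "ry": 0, "rz": 0, "jaw": -1}
    - {"tx": 0, "ty": 0, "tz": -55, "rx": 0, "ry": 0, "rz": 0, "jaw": -1}
    - {"tx": 0, "ty": 0, "tz": -70, "rx": 0, "ry": 0, "rz": 0, "jaw": -1}
    - {"tx": 0, "ty": 0, "tz": -80, "rx": 0, "ry": 0, "rz": 0, "jaw": -1}
    - {"tx": 0, "ty": 0, "tz": -90, "rx": 0, "ry": 0, "rz": 0, "jaw": -1}
    - {"tx": 0, "ty": 0, "tz": -100, "rx": 0, "ry": 0, "rz": 0, "jaw": -1}
    - {"tx": 0, "ty": 0, "tz": -108, "rx": 0, "ry": 0, "rz": 0, "jaw": -1}
    - {"tx": 0, "ty": 0, "tz": -113, "rx": 0, "ry": 0, "rz": 0, "jaw": -1}
    - {"tx": 0, "ty": 0, "tz": -116.5, "rx": 0, "ry": 0, "rz": 0, "jaw": -1}
    - {"tx": 0, "ty": 0, "tz": -116.5, "rx": 0, "ry": 0, "rz": 0, "jaw": -1}

```text
time_s: 23.3
position: [0.4405, -0.3384, 0.07]
tool_rot: [[0.663, 0.749, -0.001], [0.749, -0.663, 0.002], [0.001, -0.002, -1.0]]
ft_force: [1.0, 2.1, -1.2]
grip_width: 0.0166
```

Release, lift and back off to leave the views clear.

Request:
apply_moves:
  plan:
    - {"tx": 0, "ty": 0, "tz": 0, "rx": 0, "ry": 0, "rz": 0, "jaw": 1}
    - {"tx": 0, "ty": 0, "tz": 0, "rx": 0, "ry": 0, "rz": 0, "jaw": 1}
    - {"tx": 0, "ty": 0, "tz": 0, "rx": 0, "ry": 0, "rz": 0, "jaw": 1}
    - {"tx": 0, "ty": 0, "tz": 0, "rx": 0, "ry": 0, "rz": 0, "jaw": 1}
    - {"tx": 0, "ty": 0, "tz": 0, "rx": 0, "ry": 0, "rz": 0, "jaw": 1}
    - {"tx": 0, "ty": 0, "tz": 0, "rx": 0, "ry": 0, "rz": 0, "jaw": 1}
    - {"tx": 0, "ty": 0, "tz": 40, "rx": 0, "ry": 0, "rz": 0, "jaw": 1}
    - {"tx": 0, "ty": 0, "tz": 80, "rx": 0, "ry": 0, "rz": 0, "jaw": 1}
    - {"tx": 0, "ty": 0, "tz": 120, "rx": 0, "ry": 0, "rz": 0, "jaw": 1}
    - {"tx": 0, "ty": 0, "tz": 150, "rx": 0, "ry": 0, "rz": 0, "jaw": 1}
    - {"tx": 0, "ty": 0, "tz": 150, "rx": 0, "ry": 0, "rz": 0, "jaw": 1}

```text
time_s: 24.4
position: [0.4414, -0.3394, 0.2244]
tool_rot: [[0.663, 0.749, 0.004], [0.749, -0.663, -0.004], [-0.001, 0.006, -1.0]]
ft_force: [0.3, -0.7, 0.2]
grip_width: 0.0854
```

Request:
apply_moves:
  plan:
    - {"tx": -30, "ty": 40, "tz": 0, "rx": 0, "ry": 0, "rz": 0, "jaw": 1}
    - {"tx": -40, "ty": 80, "tz": 0, "rx": 0, "ry": 0, "rz": 0, "jaw": 1}
    - {"tx": -50, "ty": 120, "tz": 0, "rx": 0, "ry": 0, "rz": 0, "jaw": 1}
    - {"tx": -60, "ty": 160, "tz": 0, "rx": 0, "ry": 0, "rz": 0, "jaw": 1}
    - {"tx": -70, "ty": 200, "tz": 0, "rx": 0, "ry": 0, "rz": 0, "jaw": 1}
    - {"tx": -75, "ty": 240, "tz": 0, "rx": 0, "ry": 0, "rz": 0, "jaw": 1}
    - {"tx": -80, "ty": 280, "tz": 0, "rx": 0, "ry": 0, "rz": 0, "jaw": 1}
    - {"tx": -85, "ty": 320, "tz": 0, "rx": 0, "ry": 0, "rz": 0, "jaw": 1}
    - {"tx": -85, "ty": 320, "tz": 0, "rx": 0, "ry": 0, "rz": 0, "jaw": 1}
    - {"tx": -85, "ty": 320, "tz": 0, "rx": 0, "ry": 0, "rz": 0, "jaw": 1}
    - {"tx": -85, "ty": 320, "tz": 0, "rx": 0, "ry": 0, "rz": 0, "jaw": 1}

```text
time_s: 25.5
position: [0.3566, -0.0201, 0.2241]
tool_rot: [[0.663, 0.748, 0.004], [0.748, -0.663, -0.004], [-0.001, 0.006, -1.0]]
ft_force: [-0.8, 0.7, -1.1]
grip_width: 0.0853
```

```bash
python3 - <<'E'
from h import *
d=env.get_image('top'); a=cv2.resize(d['image'][190:290,255:355],None,fx=4,fy=4,interpolation=cv2.INTER_CUBIC)
e=env.get_image('side')
s=cv2.resize(e['image'][160:240,265:365],None,fx=4,fy=4,interpolation=cv2.INTER_CUBIC)
o=np.zeros((400,800,3),np.uint8);o[:,:400]=a;o[:320,400:]=s
cv2.imwrite('pics/c11.png',o[...,::-1])
for p in[(.528,-.2403),(.498,-.2739),(.4681,-.3075),(.4382,-.3411)]: print(np.round((np.array(proj(d,(*p,.095)))-(255,190))*4),np.round((np.array(proj(e,(*p,.095)))-(265,160))*4+(400,0)))
E
```

```text
[87. 93.] [477. 139.]
[155. 154.] [547. 121.]
[223. 216.] [613. 103.]
[291. 278.] [677.  86.]
```

View pics/c11.png

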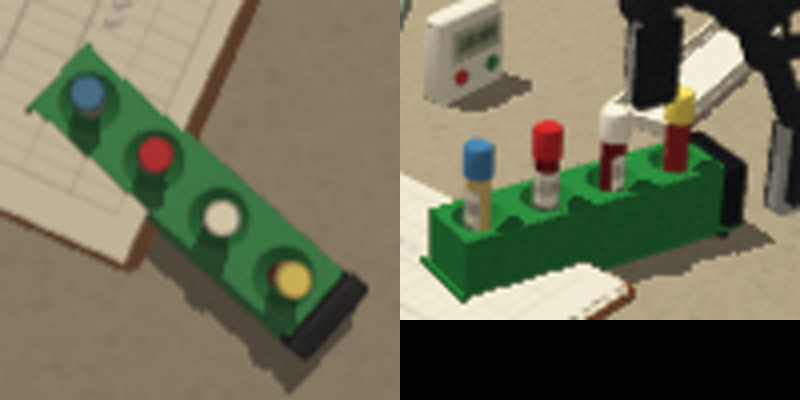

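The cap tops lie within about 1 px of where a fully seated tube would show in both views. From the far end they read blue, red, white, yellow, with yellow next to the block.

```bash
python3 - <<'E'
from rig import env
print(env.close_job())
E
```

```text
the job is handed in; nothing more can be done
None
```

I moved all four tubes into the green rack in reverse order, and the job is handed in. It gave no verdict, so this rests on my own checks. Starting from the hole farthest from the black end block, the order is blue, red, white, yellow, with yellow standing next to the block.

- **Seating:** in the last top and side pictures, every cap top lies within about 1 px (roughly 2 mm) of where a fully seated tube would show. All four looked upright to within a few degrees.
- **Forces and time:** wrist force readings at the end of each move stayed below about 7 N, and the clock stood near 26 s of the 104 s allowed.
- **Arm:** the jaws are open and the gripper is parked about 0.22 m up, touching nothing.

**Disagreements along the way:**
- My first reading of the cap positions, from the top view alone, was 2–4 mm off from the other two cameras. I used the three-view result for the grasps.
- The tubes hung about 2–4 mm off the gripper's centre line. I shifted the gripper to allow for this before lowering each one.

No check failed.

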